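# Gauge the heat sink, unlatch the jig's tongue and hold it up

## Task

On the aluminium test jig, press the height gauge's button down until its sprung foot rests firmly on the heat sink and is pushed in by it, and keep it there for about a second so it takes a reading. Then pull the spring latch on the nose of the hold-down tongue sideways, away from the gauge, until it is clear of the ball, lift the tongue off its ball without forcing the latch, and finish still holding the tongue raised in the gripper with its nose at least 60 mm above where it was, so that the module could be taken out. Do not shift the heat sink in its seat or disturb the things lying on and beside the jig.

Things in the scene. Friction and masses are not known exactly. Their poses are not given: they have to be found in the camera images.
- jig: Aluminium base plate 250 x 250 x 12 mm, fixed to the bench; origin at the centre of its underside, z up. Its own x axis runs from the ball (near the robot) to the tongue's hinge (far), y to the left. All offsets below are in this frame, from this origin. The hold-down tongue lies along x at y = -60 mm; the heat sink lies across under it; the height gauge stands on the left part.
- ball_centre (a point): Centre of the steel ball, 28 mm across, on a short neck and a square foot, fixed to the jig plate near its front right corner, at (-90, -60, 45) mm in the jig's frame; the coupler sits on it.
- coupler: The dark steel tongue bar (28 mm wide, 10 mm thick, top 67 mm above the jig's underside when seated) with a 44 x 44 mm coupler housing on its nose that sits over the ball; it also carries the latch. Origin on the hinge axis at its far end, 190 mm from the ball along the jig's x, at (100, -60, 62) mm in the jig's frame. Tilts with the tongue.
- tongue (a joint): Hinge of the tongue, rad: 0 seated on the ball, grows as the nose rises (0.32 rad is about 60 mm at the nose), stop at 0.9. The hinge axis is the jig's y axis through the coupler's origin. It falls shut by its weight (about 3 N to lift at the nose). While the latch is home the nose can rise only about 1.5 mm.
- latch (a joint): Slide of the latch, m: 0 home (pawl under the ball), grows as it is pulled to the jig's -y side (to the right, away from the gauge), stop at 0.014. It frees the ball from about 0.007; pull to about 0.012. Its spring pushes back with 3.5 N at home and about 8 N at 0.012.
- latch_grip (a point): Centre of the latch's upright black grip on top of the coupler, straight above the ball: 20 mm long along the tongue (jig x), 14 mm thick along the pull (jig y), 40 mm high from 73 to 113 mm above the jig's underside (this point 93 mm). Nothing is beside it for 40 mm either way above the steel plate at its foot. It slides with the latch and rises and tilts with the tongue, and can be used to lift it. Axes as the coupler's.
- gauge_stand: Height gauge: a steel column 125 mm high with an arm and a sleeve holding an upright sprung plunger, fixed on the jig plate. Origin on the plate's top (12 mm above the jig's underside) straight below the plunger's axis; the column stands 58 mm behind that axis (jig +x). Where it stands along the heat sink varies.
- gauge (a joint): Drop of the gauge's plunger, m: 0 up, grows as it is pressed down, stop at 0.033. Its foot meets the heat sink's top at about 0.022; from there the foot is pushed in. The return spring pushes up with about 2 N at the top and 4 N at 0.022, to which the foot's spring adds up to about 7 N at the stop; it comes up again when let go.
- gauge_foot (a joint): The reading: how far the gauge's sprung foot (18 mm disc under the plunger) is pushed up into the plunger by the part, m: 0 in the air, about 0.008 with the plunger at 0.030; at most 0.013. Presses on the part with 1.5 N at 0 and 6.5 N at 0.010.
- gauge_button (a point): Middle of the flat top of the plunger's black button, 30 mm across, 16 mm high; 172 mm above the jig's underside when up. Press here from above, with shut fingers for instance. Moves with the plunger.
- heatsink: Finned aluminium heat sink module, 70 x 190 x 35 mm, 0.55 kg, lying loose between low stops on the jig with its length along the jig's y. Origin at the centre of its underside, on the plate; flat solid top on the left part (under the gauge), fins on the right part (under the tongue).
- screw_dish: Small white bowl, 56 mm across, 22 mm high, on the jig plate's front left; leave alone. Origin at the middle of its underside.
- screwdriver: Screwdriver lying to the right of the jig; leave alone. Origin at the middle of its underside.
- filter_can: Small aluminium can 50 x 36 x 20 mm lying to the left of the jig; leave alone. Origin at the middle of its underside.
There are look-alikes about, which are no part of the job. There is more than one size of the heatsink; the job needs the smaller.

How it is judged:
By the outcome, as a careful person would: the job done as asked, in the order asked, and still so for the second after the job is handed in, while the arm keeps its last pose, push and grip.
It also fails if it takes over 45 s, if anything falls off the work surface, if the arm or the gripper's body presses on something with over 40 N, if the wrist force passes 120 N, or if a joint passes its speed limit or range.

## Robot

A 6-joint arm with a two-finger parallel gripper is mounted at the origin on the work surface. World frame = base frame: x ahead of the robot, y to its left, z up, the work surface at z = 0. Lengths are in m, angles in degrees, forces in N, time in s.
With the tool pointing down it reaches from about 0.325 to 0.775 m from the base axis. Payload 5.5 kg.
Tool frame: the origin (TCP) lies at the centre of the arm's flange, where the gripper is bolted on; the fingertips stand 182 mm ahead of it and the grasp point (between the pads) lies 163 mm ahead of it; z points along the fingers, y is the line along which they close (so a half turn about z gives the same grasp; the last joint's range is limited). The gripper opens to 88 mm and grips with 3 to 60 N. Pads are 20 mm wide; open, the fingers measure 115 mm over their backs; the gripper's body (75 mm by 178 mm) begins 61 mm behind the grasp point.
Start: joints at [-72.519, 5.22, 70.514, -0, 104.267, -3.249], TCP at [0.212, -0.561, 0.405] pointing down, gripper open.
Joint ranges: [-164.24, 164.24], [-49.07, 125.15], [9.68, 141.18], [-86.29, 266.29], [3.28, 154.24], [-151.56, 151.56]. Speed limits (degrees/s): [147.25, 147.25, 172.46, 180, 180, 180].

## Interface

Orientations are given as [roll, pitch, yaw] about the fixed x, y, z axes, in that order (R = Rz(yaw) Ry(pitch) Rx(roll)).
In Python, from station import r gives the robot as it stands. The module is installed in compiled form; this text tells all that it offers. Calls block until the motion is done:
- r.reach(position, orientation): joint-space move of the TCP to a pose.
- r.servo_line(position, rotation=None, speed=0.15): straight line of the TCP; rotation=None keeps the orientation; speed is the mean speed in m/s.
- r.move_joints(angles): joint-space move.
- r.let_go() and r.grab(squeeze=None): open the fingers fully, or close them until they stop; squeeze is the grip in N (None keeps the last).
- r.wait(seconds).
- r.inverse_kinematics(position, orientation): joint angles nearest the present ones, or None.
- r.sense(): the state.
- r.snapshot(name): name is "scene" or "top" or "wrist"; returns a dict with "frame" (384x512x3 uint8, red, green, blue), "fx", "fy", "cx", "cy" (pixels), "R" (3x3) and "t" (3): a world point X has camera coordinates R X + t. Camera axes: x right, y down, z forward; pixel columns grow to the right and rows downward; lengths in m; the calibration is good to about 2 mm. A picture is of the moment at which its call begins. There is no depth.
A pose or a line that the arm cannot do raises r.IKError and nothing moves.
- r.hand_in(): hands the job in; it is judged then, once.
The state is a dict: "clock": time; "joints": joint angles; "joint_vel": joint speeds; "joint_torque": joint torques, N m; "tcp_pos": TCP position; "orientation": TCP orientation; "contact_force": force on the tool from outside, world axes, zero at the start; "torque": the same for the moment, N m; "opening": finger opening in m; "gripper_force": force on a finger pad.
Only numpy, scipy, OpenCV 4.12 (cv2) and the standard library are available. Lean on these libraries where they do the work, as an engineer would, in place of code of your own. Each camera call takes 0.05 s, during which the arm holds its last target. There are 200 camera calls.

## Working session

There is one attempt and no reset: what is moved stays moved. The work goes in short steps, each a Python script; the robot and the scene stay as the last script left them, time stands still between calls to the robot, and variables do not carry over. Pictures are saved under pics/ and viewed, at most 10 in all, crops included, and the job is handed in when it is done.

```bash
mkdir -p pics; python3 - <<'E'
from station import r
import cv2,numpy as np
for n in("scene","top"):
    s=r.snapshot(n); cv2.imwrite(f"pics/{n}0.png",s["frame"][:,:,::-1])
    print(n,s["fx"],s["fy"],s["cx"],s["cy"],np.round(s["R"],3).tolist(),np.round(s["t"],3).tolist())
print(r.sense())
E
```

```text
scene 395.0217032211303 395.0217032211303 250.163938903537 188.8119929876541 [[0.824, 0.567, 0.008], [0.476, -0.683, -0.554], [-0.308, 0.46, -0.833]] [-0.509, -0.162, 1.078]
top 362.0968389221332 362.0968389221332 255.94141782695132 190.08216131746678 [[-0.003, -0.999, 0.033], [-0.982, -0.004, -0.187], [0.187, -0.033, -0.982]] [0.035, 0.602, 0.75]
{'clock': 0.1, 'joints': array([-7.25170931e+01,  5.25891567e+00,  7.05719801e+01, -1.19743700e-03,
        1.04268132e+02, -3.24989021e+00]), 'joint_vel': array([-0.03095384, -0.03781167, -0.11147573, -0.10062618,  0.04509135,
       -0.07824767]), 'joint_torque': array([ 2.88681716e-03, -4.47857952e+01, -4.07570243e+01,  6.99567609e-02,
        2.84163054e-02, -1.13118899e-04]), 'tcp_pos': array([ 0.21240577, -0.56120333,  0.40364799]), 'orientation': array([-1.79901066e+02, -4.45483318e-03,  2.07324992e+01]), 'contact_force': array([-0.08287411,  0.41943695,  0.78504276]), 'torque': array([ 0.0451066 , -0.03086857, -0.00630941]), 'gripper_force': 0.0, 'opening': 0.08763751664778384}
```

View pics/top0.png

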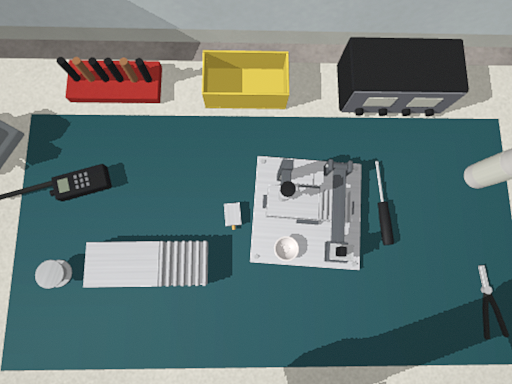

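View pics/scene0.png

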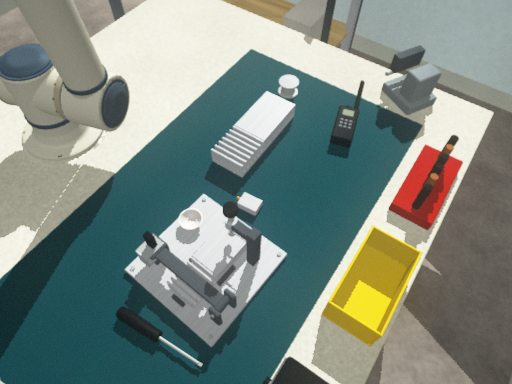

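The top view shows the jig with corners near (257,156), (361,163), (360,270) and (250,262). The gauge button is at (288,188) and the latch grip at (341,251). The big heat sink on the left is the look-alike. I'll enlarge both views to get finer pixel positions.

```bash
python3 - <<'E'
import cv2,numpy as np
a=cv2.imread("pics/top0.png")[145:280,235:375]; b=cv2.imread("pics/scene0.png")[190:350,115:295]
a=cv2.resize(a,(560,540),interpolation=cv2.INTER_CUBIC); b=cv2.resize(b,(720,640),interpolation=cv2.INTER_CUBIC)[:600]
cv2.imwrite("pics/topc.png",a);cv2.imwrite("pics/scenec.png",b)
E
```

```text
(no output)
```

View pics/topc.png

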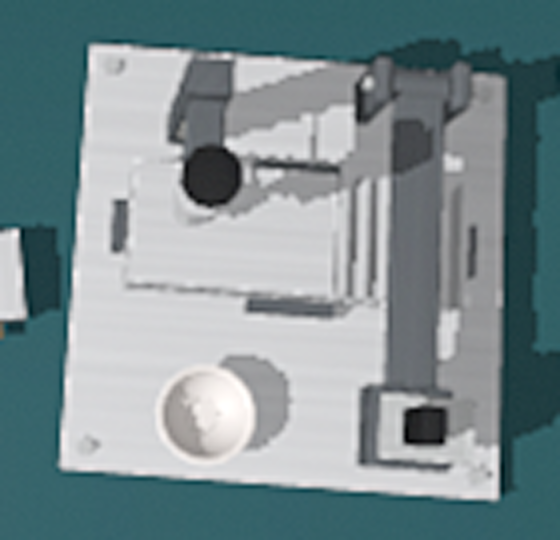

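View pics/scenec.png

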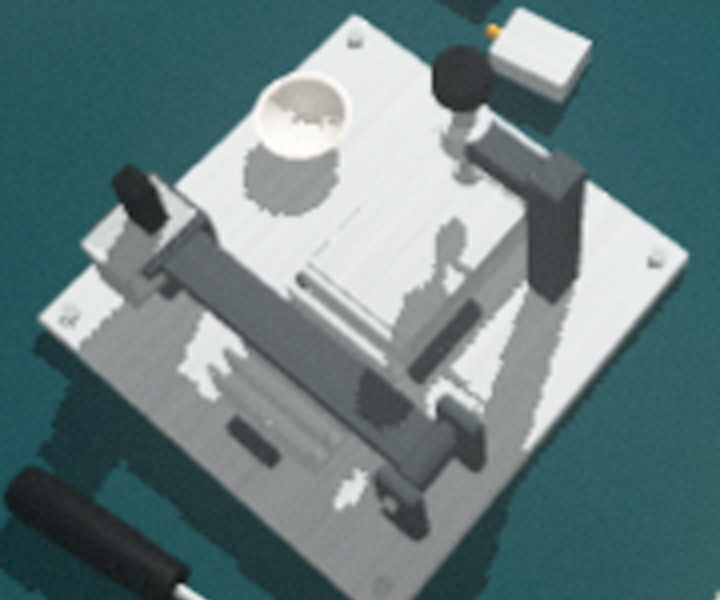

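The crops show all four plate corners in the top view and three in the scene view, plus the button (211,174 | 462,73) and the grip (425,424 | 130,178). I'll fit the jig pose to the corners and locate the button.

```bash
cat > h.py <<'E'
from station import r
import numpy as np
from scipy.optimize import least_squares
def proj(c,X):
    p=np.asarray(c["R"])@np.asarray(X)+c["t"]; return np.array([c["fx"]*p[0]/p[2]+c["cx"],c["fy"]*p[1]/p[2]+c["cy"]])
def jw(q,p): # jig->world, q=x,y,yaw(rad)
    c,s=np.cos(q[2]),np.sin(q[2]); return np.array([q[0]+c*p[0]-s*p[1],q[1]+s*p[0]+c*p[1],p[2]])
E
python3 - <<'E'
from h import *
T,S=r.snapshot("top"),r.snapshot("scene")
t=lambda x,y:np.array([(x+.5)/4-.5+235,(y+.5)/4-.5+145]); s=lambda x,y:np.array([(x+.5)/4-.5+115,(y+.5)/4-.5+190])
h=.125
obs=[(T,(h,h,.012),t(90,43)),(T,(h,-h,.012),t(506,75)),(T,(-h,-h,.012),t(500,499)),(T,(-h,h,.012),t(60,470)),
(S,(-h,h,.012),s(355,13)),(S,(h,h,.012),s(688,255)),(S,(-h,-h,.012),s(38,320))]
for sel in (obs,obs[:4],obs[4:]):
    f=least_squares(lambda q:np.concatenate([proj(c,jw(q,p))-o for c,p,o in sel]),[.55,-.1,0]); q=f.x
    print(q[:2],np.degrees(q[2]),np.round(f.fun,1))
    for c,o in((T,t(211,174)),(S,s(462,73))):
        b=least_squares(lambda v:proj(c,jw(q,(v[0],v[1],.172)))-o,[0,.05]).x; print(" button jig",b,jw(q,(*b,.172)))
    print(" grip res",proj(T,jw(q,(-.09,-.06,.113)))-t(425,424),proj(S,jw(q,(-.09,-.06,.113)))-s(130,178))
E
```

```text
[ 0.56115558 -0.08537504] -4.148259857408785 [ 0.2 -0.1 -0.3 -0.2 -0.5 -0.2  0.1 -0.7 -0.7  0.2  0.2 -0.3 -0.8 -0.3]
 button jig [0.01769671 0.06591955] [ 0.58357439 -0.02090832  0.172     ]
 button jig [0.01947769 0.0653609 ] [ 0.58531029 -0.02159434  0.172     ]
 grip res [ 2.28619189 -0.02251669] [0.20539275 1.65106868]
[ 0.5604452  -0.08563598] -4.036094744344269 [ 0.2  0.3 -0.3  0.  -0.2  0.   0.3 -0.3]
 button jig [0.01851598 0.06619507] [ 0.58357439 -0.02090832  0.172     ]
 button jig [0.02029586 0.06563293] [ 0.58531029 -0.02159434  0.172     ]
 grip res [2.51909969 0.28125774] [-0.17932082  1.66007903]
[ 0.56207415 -0.08514077] -4.193698164958299 [-0.3  0.3  0.6 -0.1 -0.4 -0.3]
 button jig [0.01674545 0.06563275] [ 0.58357439 -0.02090832  0.172     ]
 button jig [0.01852687 0.06507551] [ 0.58531029 -0.02159434  0.172     ]
 grip res [ 2.11383688 -0.46209498] [0.64488553 1.76378912]
```

```bash
cat >> h.py <<'E'
Q=np.array([.5608,-.0855,np.radians(-4.1)]); YAW=-4.1
def st(m=""):
    s=r.sense(); print(m,round(s["clock"],2),np.round(s["tcp_pos"],4),np.round(s["orientation"],1),"F",np.round(s["contact_force"],1),"op",round(s["opening"],4),round(s["gripper_force"],1)); return s
E
python3 - <<'E'
from h import *
x,y=.5845,-.0212; o=[180,0,YAW]
r.grab(10); r.reach([x,y,.43],o); st("above")
r.servo_line([x,y,.366]); st("near")
for z in (.357,.352,.345,.335,.328,.324):
    r.servo_line([x,y,z],speed=.04); st(z)
E
```

```text
above 3.88 [ 0.5845 -0.022   0.43  ] [180.    0.   -4.2] F [ 0.1 -0.4 -0.7] op 0.0005 0.0
near 4.46 [ 0.5845 -0.0215  0.3666] [180.   -0.   -4.1] F [0.5 0.4 0.7] op 0.0006 0.0
0.357 4.83 [ 0.5845 -0.0212  0.357 ] [180.    0.   -4.1] F [-0.1 -0.3 -0.4] op 0.0004 0.0
0.352 5.11 [ 0.5846 -0.0212  0.3522] [-1.8e+02 -1.0e-01 -4.1e+00] F [ 1.1 -0.4  1.3] op 0.0005 1.1
0.345 5.43 [ 0.5846 -0.0212  0.3448] [-180.    -0.    -4.1] F [ 1.1 -0.1  2.4] op 0.0005 1.4
0.335 5.83 [ 0.5846 -0.0212  0.335 ] [-180.    -0.    -4.1] F [0.8 0.4 3.4] op 0.0007 1.8
0.328 6.16 [ 0.5845 -0.0212  0.3292] [ 1.8e+02 -1.0e-01 -4.1e+00] F [-0.4 -0.8  8.7] op 0.0005 4.2
0.324 6.41 [ 0.5844 -0.0212  0.3257] [ 1.8e+02 -1.0e-01 -4.1e+00] F [-1.9  0.3 10.8] op 0.0006 5.2
```

```bash
python3 - <<'E'
from h import *
import cv2
r.wait(.6); s=st("hold")
if s["tcp_pos"][2]>.3248: r.servo_line([.5845,-.0212,.3235],speed=.04); st("lower")
r.wait(1.3); st("held")
cv2.imwrite("pics/press.png",cv2.resize(r.snapshot("scene")["frame"][150:350,100:300,::-1],(600,600)))
r.servo_line([.5845,-.0212,.40]); st("up")
r.let_go()
p=jw(Q,(-.09,-.06,0)); r.reach([p[0],p[1],.36],[180,0,YAW]); st("over latch")
w=r.snapshot("wrist"); cv2.imwrite("pics/wrist.png",w["frame"][:,:,::-1])
for dy in(-.007,.007):
  for dx in(-.01,.01): print(np.round(proj(w,jw(Q,(-.09+dx,-.06+dy,.113))),1))
E
```

```text
hold 7.01 [ 0.5844 -0.0212  0.3259] [ 1.8e+02 -1.0e-01 -4.1e+00] F [-1.  -0.  10.5] op 0.0004 5.2
lower 7.26 [ 0.5844 -0.0212  0.3255] [ 1.8e+02 -1.0e-01 -4.1e+00] F [-1.1 -0.  11.1] op 0.0006 5.3
held 8.56 [ 0.5844 -0.0212  0.3255] [ 1.8e+02 -1.0e-01 -4.1e+00] F [-2.   0.2 10.3] op 0.0004 5.3
up 9.27 [ 0.5845 -0.0212  0.3982] [ 1.8e+02  1.0e-01 -4.1e+00] F [-0.4  0.1 -0.6] op 0.0006 0.0
over latch 11.36 [ 0.4671 -0.1387  0.3607] [-1.8e+02 -1.0e-01 -4.1e+00] F [ 0.6  0.3 -0.6] op 0.0874 0.0
[270.2 220.4]
[270.4 195.5]
[252.  220.4]
[251.8 195.5]
```

View pics/press.png

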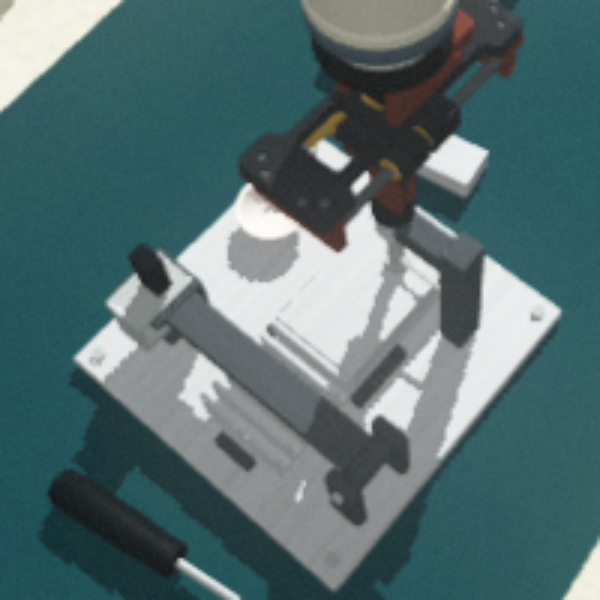

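View pics/wrist.png

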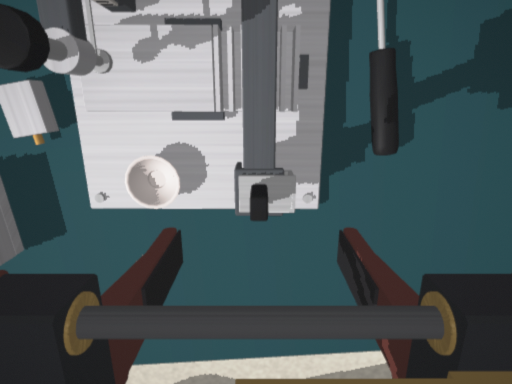

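The scene picture shows the closed fingers on the pressed button, with the foot down on the heat sink. The wrist picture shows the latch grip at columns 250-269 and rows 184-220, within about 1 px of prediction. The bowl and can look untouched. Next I'll refine the grip's y position, then grasp.

```bash
python3 - <<'E'
from h import *
w=r.snapshot("wrist"); g=w["frame"].max(2)[200:219,235:290]
c=[np.where(l<50)[0] for l in g]; print([(a.min()+235,a.max()+235) for a in c if len(a)])
o=[180,0,YAW]; p=jw(Q,(-.09,-.0595,0))
r.servo_line([p[0],p[1],.098+.163],speed=.1); s0=st("at grip")
r.grab(6); st("soft")
E
```

```text
[(np.int64(252), np.int64(267)), (np.int64(252), np.int64(267)), (np.int64(252), np.int64(267)), (np.int64(252), np.int64(267)), (np.int64(252), np.int64(267)), (np.int64(252), np.int64(267)), (np.int64(252), np.int64(267)), (np.int64(252), np.int64(267)), (np.int64(252), np.int64(267)), (np.int64(252), np.int64(267)), (np.int64(252), np.int64(267)), (np.int64(252), np.int64(267)), (np.int64(252), np.int64(267)), (np.int64(251), np.int64(267)), (np.int64(251), np.int64(267)), (np.int64(251), np.int64(267)), (np.int64(251), np.int64(267)), (np.int64(251), np.int64(267)), (np.int64(251), np.int64(267))]
at grip 12.6 [ 0.467  -0.1385  0.2619] [ 1.8e+02 -1.0e-01 -4.1e+00] F [ 0.1 -1.1  0.4] op 0.088 0.0
soft 13.72 [ 0.4668 -0.1381  0.261 ] [-179.9    0.    -4.1] F [1.  2.9 0.6] op 0.014 6.0
```

```bash
python3 - <<'E'
from h import *
r.grab(35); s=st("grip"); P=s["tcp_pos"]; d=np.array([np.sin(np.radians(YAW)),-np.cos(np.radians(YAW)),0])
for k in(.004,.008,.012):
    r.servo_line(list(P+d*k),[180,0,YAW],speed=.03); st(k)
r.wait(.3); st("settled")
import cv2; cv2.imwrite("pics/pull.png",cv2.resize(r.snapshot("scene")["frame"][210:300,110:200,::-1],(540,540)))
E
```

```text
grip 13.93 [ 0.4668 -0.1382  0.261 ] [-180.     0.    -4.1] F [-0.3  2.7  0.7] op 0.0134 35.0
0.004 14.21 [ 0.4665 -0.1421  0.261 ] [-180.     0.    -4.1] F [-0.2  4.3  1.7] op 0.0138 35.0
0.008 14.49 [ 0.4662 -0.1459  0.261 ] [-179.9    0.    -4.1] F [-0.9  6.3  2. ] op 0.0142 35.0
0.012 14.78 [ 0.466  -0.1496  0.261 ] [-179.9    0.    -4.1] F [-1.2  8.   1.2] op 0.0138 35.0
settled 15.07 [ 0.466  -0.1495  0.2609] [-179.9    0.    -4.1] F [-0.5  7.6  1.6] op 0.0138 35.0
```

View pics/pull.png

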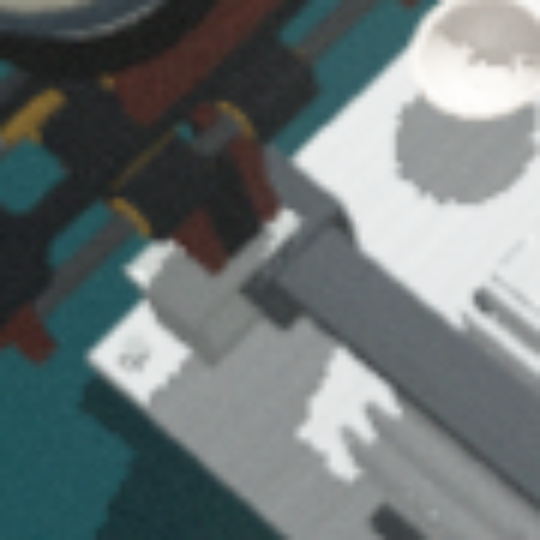

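The picture shows the grip and its plate pulled to the right, held in the pads. The forces match about 11.5 mm of travel. Now I'll lift along the hinge arc.

```bash
python3 - <<'E'
from h import *
P=np.array(r.sense()["tcp_pos"])+[0,-.0003,0]; H=jw(Q,(.1,-.06,.062))
from scipy.spatial.transform import Rotation as Ro
ax=np.array([-np.sin(Q[2]),np.cos(Q[2]),0]); W=[]
for a in np.append(np.arange(1.5,22,1.5),22.5): W.append((H+Ro.from_rotvec(ax*np.radians(a)).apply(P-H),[180,a,YAW]))
print(r.inverse_kinematics(*map(list,W[-1])))
for i,(p,o) in enumerate(W):
    r.servo_line(list(p),o,speed=.06)
    s=st(i)
    if np.linalg.norm(s["contact_force"])>25: print("STOP"); break
E
```

```text
[-17.58263477  11.63190565  73.48619574  -5.73210432 116.70590193
  74.92726074]
0 15.39 [ 0.4714 -0.1496  0.2652] [-179.9    1.6   -4.1] F [ 0.1  7.2 -1.8] op 0.0138 35.0
1 15.66 [ 0.4767 -0.15    0.2699] [-179.9    3.1   -4.1] F [-0.2  6.8 -0.8] op 0.0135 35.0
2 15.93 [ 0.4822 -0.1504  0.2746] [-179.9    4.6   -4.1] F [-0.8  7.9 -1.5] op 0.0136 35.0
3 16.19 [ 0.4878 -0.1508  0.279 ] [-179.9    6.1   -4. ] F [-1.7  7.2 -1.4] op 0.0139 35.0
4 16.46 [ 0.4935 -0.1512  0.2834] [-179.9    7.6   -4. ] F [-1.9  7.1  0.3] op 0.0138 35.0
5 16.73 [ 0.4993 -0.1516  0.2875] [-179.9    9.1   -4.1] F [-2.2  7.7 -0.7] op 0.014 35.0
6 16.99 [ 0.5053 -0.152   0.2916] [-179.9   10.6   -4. ] F [-2.1  7.4 -0.4] op 0.0135 35.0
7 17.26 [ 0.5113 -0.1525  0.2954] [-179.9   12.2   -4. ] F [-2.5  7.7 -0.7] op 0.0138 35.0
8 17.52 [ 0.5174 -0.1529  0.2991] [-179.9   13.7   -4. ] F [-2.9  8.  -1. ] op 0.0138 35.0
9 17.79 [ 0.5237 -0.1534  0.3027] [-179.9   15.2   -4. ] F [-2.5  7.4  0.1] op 0.0139 35.0
10 18.06 [ 0.53   -0.1538  0.3062] [-179.9   16.7   -4. ] F [-3.4  7.8  1.1] op 0.0139 35.0
11 18.32 [ 0.5364 -0.1543  0.3094] [-179.9   18.2   -4. ] F [-3.7  7.8  0.9] op 0.0138 35.0
12 18.59 [ 0.5429 -0.1548  0.3124] [-179.9   19.7   -4. ] F [-4.6  6.8  1.7] op 0.0138 35.0
13 18.86 [ 0.5495 -0.1553  0.3154] [-179.9   21.2   -4. ] F [-5.3  7.7  1.8] op 0.0136 35.0
14 19.12 [ 0.5561 -0.1558  0.3181] [-179.9   22.7   -4. ] F [-4.6  7.8  1.5] op 0.0136 35.0
```

```bash
python3 - <<'E'
from h import *
import cv2
r.wait(.5); st()
a,b=[r.snapshot(n)["frame"][:,:,::-1] for n in("scene","top")]
cv2.imwrite("pics/fin.png",np.hstack([cv2.resize(a[150:350,100:300],(400,400)),cv2.resize(b[140:280,230:400],(400,400))]))
E
```

```text
19.62 [ 0.556  -0.1557  0.3181] [-179.9   22.7   -4. ] F [-4.3  7.9  0.8] op 0.0138 35.0
```

View pics/fin.png

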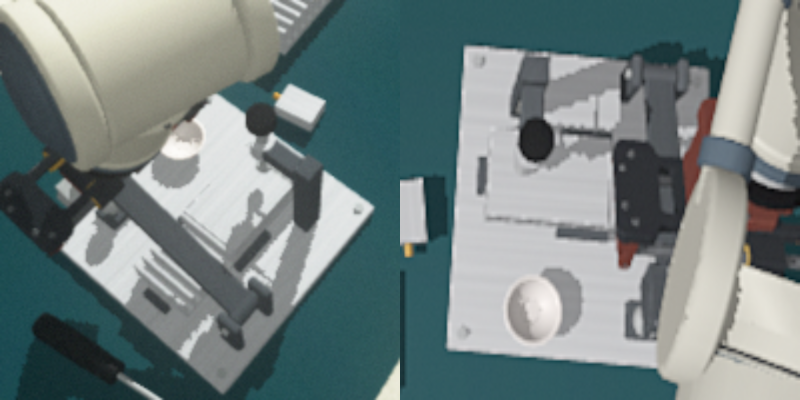

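The tongue is clearly raised: its shadow is separated and the fins are exposed. It is still in the gripper, and the heat sink, bowl, can and screwdriver are where they were.

```bash
python3 -c "
from h import *
print(r.hand_in()); st()"
```

```text
the job is handed in; nothing more can be done
None
the job is handed in; nothing more can be done
```

The job is handed in with no verdict shown: the gauge was pressed about 28.5 mm and held for about 2 s, the latch was pulled about 11.5 mm, and the tongue is held raised with its nose about 73 mm up by arm pose; the last pictures show nothing else moved.

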